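Make up a mounting kit in the three-bin caddy

TASK

Make up the mounting kit in the tray with the three bins: the steel block with two holes goes down into the rectangular pocket, the larger coaxial adapter into the round bin, and the long socket-head screw and the brass hexagonal spacer both into the plain open bin, each lying flat on its floor and neither on top of the other. Lower each part in rather than dropping it. Leave the look-alikes (the short screw and the small adapter) where they lie.

Things in the scene. Friction and masses are not known exactly. Their poses are not given: they have to be found in the camera images.
- pocket_bin: Bin that is a slab with a rectangular pocket in its middle, 66 mm along x, 40 mm along y, 8 mm deep; pocket floor 3 mm, rim 11 mm above the origin. Grey, 98 mm (x) by 72 mm (y), fixed; origin at the centre of its underside, 4 mm above the bench, z up. The three bins stand in a metal tray in a row along y, 74 mm apart, in any order.
- round_bin: Bin with a round cup in its middle, outside diameter 70 mm, inside 64 mm; inner floor 3 mm, wall top 16 mm above the origin. Grey, 98 mm (x) by 72 mm (y), fixed; origin at the centre of its underside, 4 mm above the bench, z up. The three bins stand in a metal tray in a row along y, 74 mm apart, in any order.
- plain_bin: Plain open rectangular bin, inside 92 mm (x) by 66 mm (y), walls 3 mm thick; inner floor 3 mm, wall top 16 mm above the origin. Grey, 98 mm (x) by 72 mm (y), fixed; origin at the centre of its underside, 4 mm above the bench, z up. The three bins stand in a metal tray in a row along y, 74 mm apart, in any order.
- drilled_block: Steel block with two dark drilled holes in its top, 50 mm long along its y, 25 mm wide along its x, 20 mm high, 0.15 to 0.25 kg. Loose, lying on the bench; origin at the centre of its underside, z up. Parts lie at the left and the right of the bench; between them, behind the bins, stands tall equipment: carry things along the front edge. Take it across its width. Belongs in the kit.
- large_adapter: The larger coaxial adapter, steel grey with hexagon and thread, 31 mm long along its y, 14 mm wide along its x (12 mm where it is gripped), 12 mm high. Loose, lying on the bench; origin at the centre of its underside, z up. Take it across its width. Belongs in the kit.
- long_screw: The longer socket-head screw, steel, 44 mm long along its y, with the head (12 mm wide, 13 mm high, 9 mm long) at its -y end and an 8 mm wide, 10 mm high shank at its +y end. Loose, lying on the bench; origin at the centre of its underside, z up. Take it across its width. Belongs in the kit.
- hex_spacer: Brass hexagonal spacer with a short threaded stub, 42 mm long along its y, 8 mm wide along its x and 8 mm high, the hexagon reaching from y = -13 to +21 mm. Loose, lying on the bench; origin at the centre of its underside, z up. Take it across its width. Belongs in the kit.
- small_adapter: Look-alike: the smaller coaxial adapter, brass, 23 mm long along its y, 10 mm wide, 8 mm high. Loose, lying on the bench; origin at the centre of its underside, z up. Not part of the kit: stays where it lies.
- short_screw: Look-alike: the shorter socket-head screw, steel, 28 mm long along its y, head 13 mm wide and high at its -y end. Loose, lying on the bench; origin at the centre of its underside, z up. Not part of the kit: stays where it lies.
Mind the look-alikes: they are no part of the job. What is shaped like the drilled_block but blue is not meant.

How it is judged:
At the end, for the whole second after the job is handed in: Drilled block level on the pocket floor (within 12 mm of centre); large adapter lying in the round bin (within 25 mm of its axis); long screw and hex spacer flat on the plain bin's floor, centres inside its walls; look-alikes within 25 mm of their starts; all released and at rest (x of drilled_block in the frame of pocket_bin between -0.012 and 0.012 m and y of drilled_block in the frame of pocket_bin between -0.012 and 0.012 m and z of drilled_block in the frame of pocket_bin below 0.0065 m and angle between drilled_block's own z axis and vertical below 0.1 rad and horizontal distance between large_adapter and round_bin below 0.025 m and z of large_adapter in the frame of round_bin below 0.018 m and angle between each of large_adapter, long_screw, hex_spacer's own y axis and vertical above 1.4 rad and x of long_screw in the frame of plain_bin between -0.043 and 0.043 m and y of long_screw in the frame of plain_bin between -0.03 and 0.03 m and z of long_screw in the frame of plain_bin below 0.018 m and x of hex_spacer in the frame of plain_bin between -0.043 and 0.043 m and y of hex_spacer in the frame of plain_bin between -0.03 and 0.03 m and z of hex_spacer in the frame of plain_bin below 0.0125 m and distance of each of small_adapter, short_screw from where it was at the start of the episode below 0.025 m and linear speed of each of drilled_block, large_adapter, long_screw, hex_spacer, small_adapter, short_screw below 0.02 m/s); the robot touches nothing.
It fails at once if a look-alike (small adapter or short screw) is moved more than 25 mm (distance of any of small_adapter, short_screw from where it was at the start of the episode above 0.025 m).
It fails at once if a kit part is let go with its underside more than 50 mm above the bench ((height (world z) of drilled_block above 0.05 m and contact force between the fingers and drilled_block below 0.02 N) or (height (world z) of large_adapter above 0.05 m and contact force between the fingers and large_adapter below 0.02 N) or (height (world z) of long_screw above 0.05 m and contact force between the fingers and long_screw below 0.02 N) or (height (world z) of hex_spacer above 0.05 m and contact force between the fingers and hex_spacer below 0.02 N)).
It also fails if it takes over 131 s, if anything falls off the work surface, if the arm or the gripper's body presses on something with over 40 N, if the wrist force passes 120 N, or if a joint passes its speed limit or range.

ROBOT

A 6-joint arm with a two-finger parallel gripper is mounted at the origin on a cart in front of the work surface, level with it; the furniture and walls round the work are solid. World frame = base frame: x ahead of the robot, y to its left, z up, the work surface at z = 0. Lengths are in m, angles in rad, forces in N, time in s.
With the tool pointing down it reaches from about 0.3 to 0.75 m from the base axis. Payload 8.5 kg.
Tool frame: the origin (TCP) lies between the finger pads; the fingertips stand 19 mm ahead of it and the grasp point (between the pads) is the TCP; y points along the fingers, x is the direction in which the jaws open and shut, and the axes are right-handed (so a half turn about y gives the same grasp; the last joint's range is limited). The gripper opens to 85 mm and grips with 20 to 120 N. Pads are 22 mm wide; open, the fingers measure 114 mm over their backs; the gripper's body (76 mm by 85 mm) begins 54 mm behind the grasp point. The pads swing forward as they close: fully open they stand 13 mm farther back than shut.
Start: joints at [-1.492, 0.381, 1.297, -0, 1.464, -0.215], TCP at [0.159, -0.526, 0.25] pointing down, gripper open.
Joint ranges: [-3.11, 3.11], [-0.89, 2.33], [0.22, 2.48], [-1.42, 4.56], [0.17, 2.85], [-2.88, 2.88]. Speed limits (rad/s): [2.39, 2.39, 3.14, 3.14, 3.14, 3.14].

INTERFACE

Orientations are given as a unit quaternion [w, x, y, z].
In Python, from bench import * gives the robot as it stands. The module is installed in compiled form; this text tells all that it offers.
- The arm moves only by the tool carry_out, never from a script. Its argument "series" is a list of rows, each an object with "delta_rot": the turn, a rotation vector about the tool's x, y, z in rad, a list of three; "dp": the shift along the tool's x, y, z in cm, a list of three; "gripper": the closure, from 0 (fully open) to 1 (shut). A call has 1 to 12 rows; each row is the pose to reach, as a shift and turn from the pose commanded when the call began, along the tool's axes at that moment; what a row does not reach only later rows make up. A row lasts 1/8 s, in which the tool goes at most 62.5 mm and 10.7 degrees, less where a joint would pass 70% of its speed; a pose out of reach is approached as far as the arm can. A call with a gripper value outside its range is refused whole. The fingers move at their own pace and stop on an object; "grip_force" is the grip in N (left out, the last holds). Time passes only in rows, so rows that repeat a pose let the fingers close. It gives the time, the measured TCP pose, the force and the opening at its end, in the units of the state.
- state(): the state, without advancing time (a new reading comes with each control period).
- read_camera(name): name is "side" or "top" or "wrist"; returns (picture, depth): 420x560x3 uint8, red, green, blue; 420x560 float32, m along the optical axis (not along the pixel's ray), 0 where there is no reading.
- calibration(name): a dict with "fx", "fy", "cx", "cy" (pixels), "R" (3x3) and "t" (3): a world point X has camera coordinates R X + t; the wrist camera has in their place "hand_eye" (4x4, takes a point from camera to tool coordinates, whose origin is the TCP and whose axes are the tool frame's). Camera axes: x right, y down, z forward; pixel columns grow to the right and rows downward; lengths in m; the calibration is good to about 2 mm. A picture is of the moment at which its call begins: read the wrist's pose just before it. calibration takes no time and is no camera call.
- job_done(): hands the job in, once; it reports no verdict.
Trained networks look in the newest picture that a camera, given by its name, has taken for a name from the list of things; names that differ only in an ending like _2 or _b are one class to them, and where a whole thing is asked for, a point or a joint stands for the part that bears it (a point fixed in the world has none). Each returns a list of dicts, best first, with "confidence" (0 to 1); they miss things now and then, are a little off and sometimes report something else, mostly with a low value. They report only what shows in the picture. A call takes as long as a camera call. They do not tell look-alikes from the thing itself.
- regions_of(camera, name): "mask" (420x560 bool, what is visible of it).
- tip_of(camera, name): "point" ([x, y, z] in m, in world coordinates, good to about 4 mm: a listed point, or the origin of a listed thing).
The state is a dict: "time_s": time; "joints": joint angles; "dq": joint speeds; "joint_efforts": joint torques, N m; "tool_pos": TCP position; "tool_rot": TCP orientation; "force": force on the tool from outside, world axes, zero at the start; "wrist_torque": the same for the moment, N m; "width": opening from 0.0 (shut) to 1.0 (fully open).
Only numpy, scipy, OpenCV 4.12 (cv2) and the standard library are available. Lean on these libraries where they do the work, as an engineer would, in place of code of your own. Each camera call takes 0.05 s, during which the arm holds its last target. There are 200 camera calls.

## Working session

There is one attempt and no reset: what is moved stays moved. The work goes in short steps, Python scripts to look and compute and a tool call to move; the robot and the scene stay as the last step left them, time stands still between calls to the robot, and variables do not carry over. Pictures are saved under pics/ and viewed, about 12 in all and at most 16, crops included, and the job is handed in when it is done.

Besides the shell and the picture viewer there is one more tool, called after "Call:" as a command line: name --argument value ..., lists and objects as JSON in quotes. carry_out: Moves the arm, as the interface text tells. Its arguments: {"type":"object","properties":{"series":{"type":"array","items":{"type":"object","properties":{"delta_rot":{"type":"array","items":{"type":"number"}},"dp":{"type":"array","items":{"type":"number"}},"gripper":{"type":"number"}}}},"grip_force":{"type":"number"}},"required":["series"]}

```bash
mkdir -p pics
cat > h.py <<'E'
from bench import *
import numpy as np, cv2
from scipy.spatial.transform import Rotation as Ro
def cam(n):
    s=state(); p,d=read_camera(n); c=calibration(n)
    if 'R' in c: R=np.array(c['R']);t=np.array(c['t']); Rw=R.T; tw=-R.T@t
    else:
        H=np.array(c['hand_eye']);q=s['tool_rot'];T=Ro.from_quat([q[1],q[2],q[3],q[0]]).as_matrix()
        Rw=T@H[:3,:3]; tw=T@H[:3,3]+np.array(s['tool_pos'])
    v,u=np.mgrid[:420,:560]
    P=np.stack([(u-c['cx'])/c['fx']*d,(v-c['cy'])/c['fy']*d,d],-1)@Rw.T+tw
    P[d==0]=np.nan
    return p,d,P
def save(n,p,k=1): cv2.imwrite('pics/'+n,cv2.resize(p[:,:,::-1],None,fx=k,fy=k,interpolation=cv2.INTER_CUBIC))
E
python3 - <<'E'
from h import *
print(state())
a,_,P=cam('top'); np.save('Pt.npy',P); save('top.png',a,1.4)
for n in ['pocket_bin','round_bin','plain_bin','drilled_block','large_adapter','long_screw','hex_spacer','small_adapter','short_screw']:
    print(n,[(np.round(r['point'],3).tolist(),round(r['confidence'],2)) for r in tip_of('top',n)][:4])
    for r in regions_of('top',n)[:3]:
        m=r['mask'];q=P[m];q=q[~np.isnan(q[:,0])]
        vu=np.argwhere(m).mean(0)
        (c,w,ang)=cv2.minAreaRect((q[:,:2]*1000).astype(np.float32))
        print('   ',round(r['confidence'],2),'px',vu[::-1].round(),'rect',np.round(c),np.round(w),round(ang),'z',np.percentile(q[:,2],[10,50,90]).round(3))
b,_,_=cam('side'); save('side.png',b,1)
E
```

```text
{'time_s': 0.0, 'joints': array([-1.49231251e+00,  3.81208891e-01,  1.29825581e+00, -1.04391978e-05,
        1.46358053e+00, -2.15279898e-01]), 'dq': array([-1.63699212e-04, -2.72443772e-03,  1.26252788e-03,  8.19771917e-04,
        2.64971972e-03, -2.24635514e-05]), 'joint_efforts': array([ 3.55813318e-04, -4.48464131e+01, -2.31276244e+01, -1.39836925e-04,
        4.82124015e-03,  9.08889604e-06]), 'tool_pos': array([ 0.15924135, -0.52617238,  0.2497065 ]), 'tool_rot': array([ 0.56817805, -0.56740864,  0.42177879, -0.42109831]), 'force': array([-0.10634143, -0.65884968,  0.34001031]), 'wrist_torque': array([ 0.04363176, -0.01203929, -0.00053578]), 'width': 0.9968994596571615}
pocket_bin [([0.423, -0.264, 0.003], 0.91)]
    0.73 px [338. 264.] rect [ 417. -268.] [72. 98.] 86 z [0.005 0.013 0.018]
round_bin [([0.426, -0.126, 0.004], 0.74)]
    0.83 px [296. 258.] rect [ 429. -121.] [72. 99.] 86 z [0.003 0.008 0.015]
plain_bin [([0.426, -0.197, 0.005], 0.83)]
    0.65 px [317. 260.] rect [ 425. -195.] [100.  69.] 0 z [0.003 0.007 0.013]
drilled_block [([0.411, -0.635, -0.001], 0.66), ([0.598, -0.363, 0.002], 0.59), ([0.762, -0.395, -0.0], 0.42)]
    0.68 px [367. 215.] rect [ 599. -364.] [29. 51.] 23 z [0.009 0.019 0.023]
    0.67 px [377. 174.] rect [ 754. -398.] [21. 43.] 81 z [0.015 0.02  0.024]
    0.34 px [338. 264.] rect [ 417. -270.] [74. 96.] 86 z [0.004 0.013 0.018]
large_adapter [([0.527, -0.44, 0.001], 0.64), ([0.535, -0.36, -0.003], 0.59)]
long_screw [([0.442, 0.409, -0.001], 0.35)]
hex_spacer [([0.451, -0.421, 0.003], 0.36)]
    0.36 px [317. 261.] rect [ 421. -196.] [ 77. 100.] 85 z [0.003 0.008 0.017]
small_adapter []
short_screw [([0.535, -0.356, 0.002], 0.56), ([0.53, -0.439, -0.001], 0.44)]
    0.69 px [367. 215.] rect [ 596. -364.] [24. 50.] 22 z [0.013 0.019 0.022]
```

View pics/top.png

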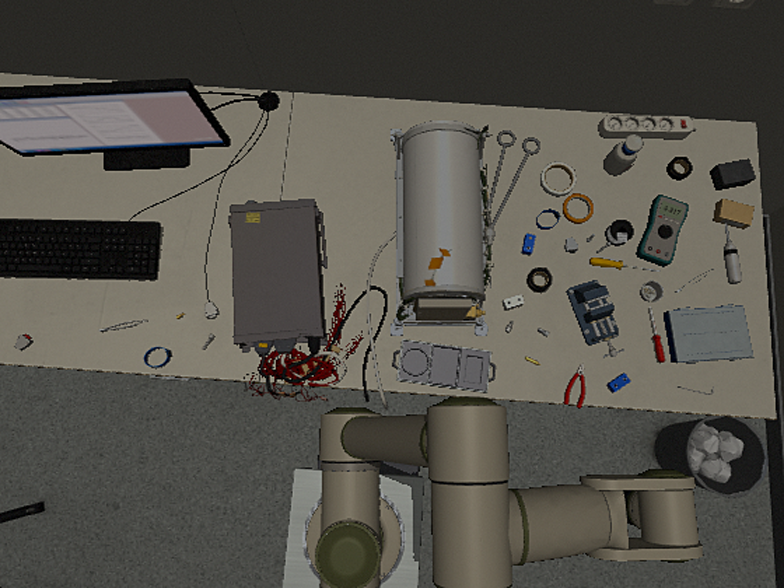

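View pics/side.png

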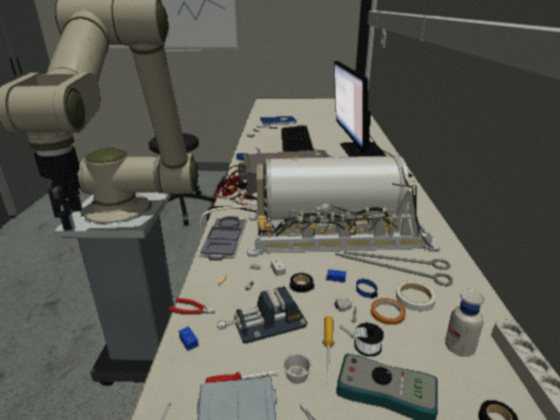

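The side view shows the bins between the cart and the grey cylinder. The top view shows these, in pixels of the 1.4x picture:
- Block candidates: white two-hole block at (513,302), blue ones at (529,243) and (619,382), grey at (571,244). I choose the white/steel one at (513,302).
- Adapter or screw candidates: (509,327), (544,332) and (209,341).
- Brass candidates: (532,361) and (180,316).

I'll check these close up.

```bash
cat >> h.py <<'E'
def T():
    q=state()['tool_rot'];return Ro.from_quat([q[1],q[2],q[3],q[0]]).as_matrix()
def go(x,y,z,yaw=None):
    """dp (cm), delta_rot for TCP target; yaw= world angle of tool x axis (jaw dir), tool y down"""
    s=state();R=T();dp=R.T@(np.array([x,y,z])-s['tool_pos'])*100
    if yaw is None: rv=np.zeros(3)
    else:
        best=None
        for k in (0,np.pi):
            a=yaw+k;X=np.array([np.cos(a),np.sin(a),0]);Y=np.array([0,0,-1.]);G=np.stack([X,Y,np.cross(X,Y)],1)
            rv=Ro.from_matrix(R.T@G).as_rotvec()
            if best is None or np.linalg.norm(rv)<np.linalg.norm(best): best=rv
        rv=best
    print('t',round(s['time_s'],2),'dp',dp.round(2),'n',round(np.linalg.norm(dp)/6.25,1),'rot',rv.round(3),'j6',s['joints'][5].round(2),'pos',s['tool_pos'].round(4),'w',round(s['width'],3),'F',np.round(s['force'],1))
E
python3 - <<'E'
from h import *
print(T().round(3)); print(np.round(calibration('wrist')['hand_eye'],3), calibration('wrist')['fx'])
a,_,P=cam('top')
k=lambda x0,y0,w,h:cv2.resize(a[y0:y0+h,x0:x0+w],(400,400),interpolation=cv2.INTER_CUBIC)
save('crop.png',np.hstack([k(350,205,60,60),k(110,210,60,60)]))
for u,v in [(363,234),(389,237),(380,258),(149,244),(128,226),(366,216)]: print(u,v,P[v,u].round(3))
go(.43,-.40,.28,None)
E
```

```text
[[ 0.29   0.     0.957]
 [-0.957  0.     0.29 ]
 [-0.    -1.     0.   ]]
[[ 1.     0.001  0.     0.001]
 [-0.    -0.317  0.949 -0.125]
 [ 0.001 -0.949 -0.317  0.082]
 [ 0.     0.     0.     1.   ]] 335.9835280173828
363 234 [ 0.528 -0.354  0.012]
389 237 [ 0.525 -0.448  0.008]
380 258 [ 0.448 -0.418  0.005]
149 244 [0.441 0.406 0.005]
128 226 [0.499 0.488 0.011]
366 216 [ 0.592 -0.361  0.025]
t 1.05 dp [-4.26 -2.97 29.57] n 4.8 rot [0. 0. 0.] j6 -0.22 pos [ 0.1593 -0.5264  0.2503] w 1.002 F [-0.3 -0.6  0.7]
```

View pics/crop.png

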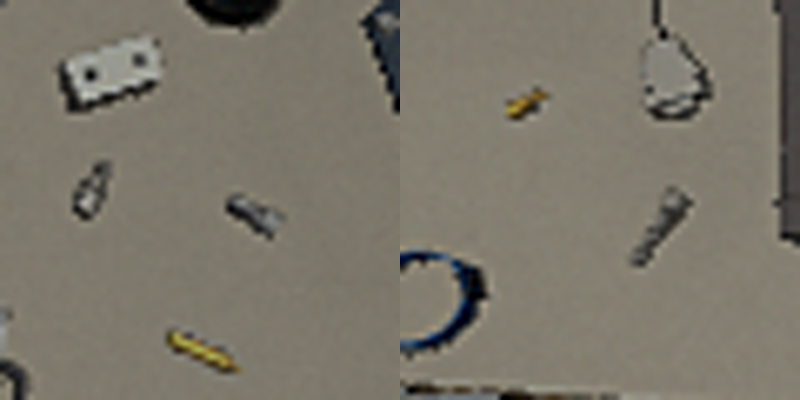

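Left crop: the steel block with two holes is at (110,72), the brass hex spacer at (202,352), and two small steel parts at (92,190) and (255,215). Right crop: the long screw at (660,228) and the brass small adapter at (525,103). I'll go close with the wrist camera.

Call:
carry_out --series '[{"dp": [-0.9, 0.8, 6], "gripper": 0}, {"dp": [-1.8, 1.6, 12], "gripper": 0}, {"dp": [-2.7, 3.2, 18], "gripper": 0}, {"dp": [-3.2, 5, 24], "gripper": 0}, {"dp": [-3.2, 7, 29], "gripper": 0}, {"dp": [-3.2, 8, 33], "gripper": 0}, {"dp": [-3.2, 8, 33], "gripper": 0}, {"dp": [-3.2, 8, 33], "gripper": 0}]' --grip_force 40

```text
invalid input at $.series[0]: expected keys delta_rot, dp, gripper
```

```bash
cat >> h.py <<'E'
def blobs(P,p,x0,x1,y0,y1,zmin=.003,zmax=.04):
    """things standing above the bench in the window: height mask + rectangle"""
    m=((P[...,0]>x0)&(P[...,0]<x1)&(P[...,1]>y0)&(P[...,1]<y1)&(P[...,2]>zmin)&(P[...,2]<zmax)).astype(np.uint8)
    n,l,st,ce=cv2.connectedComponentsWithStats(m)
    for i in range(1,n):
        if st[i,4]<60: continue
        q=P[l==i]; c,w,a=cv2.minAreaRect((q[:,:2]*1000).astype(np.float32))
        a=np.deg2rad(a); 
        if w[1]>w[0]: a+=np.pi/2
        d=np.array([np.cos(a),np.sin(a)]); s=(q[:,:2]*1000-c)@d; hi=[np.percentile(q[:,2][k],95).round(4) for k in (s<-8,s>8)]
        print('px',ce[i].round(),st[i,4],'c',np.round(c,1),'w',np.round(sorted(w),1),'long axis deg',round(np.rad2deg(a)%360,1),'zmax -/+',hi,'z50',np.percentile(q[:,2],50).round(4))
E
python3 - <<'E'
from h import *
p,d,P=cam('wrist'); save('w1.png',p,1.4)
print(np.nanmedian(P[...,2]))
blobs(P,p,.40,.66,-.5,-.30)
blobs(P,p,.40,.66,-.5,-.30,.005)
E
```

```text
-0.746617563461982
```

View pics/w1.png

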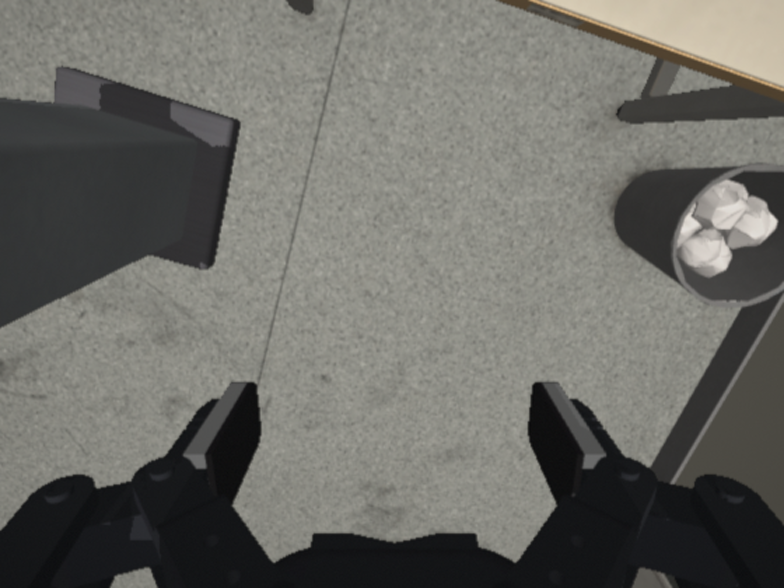

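Call:
carry_out --series '[{"dp": [-0.9, 0.8, 6], "delta_rot": [0, 0, 0], "gripper": 0}, {"dp": [-1.8, 1.6, 12], "delta_rot": [0, 0, 0], "gripper": 0}, {"dp": [-2.7, 3.2, 18], "delta_rot": [0, 0, 0], "gripper": 0}, {"dp": [-3.2, 5, 24], "delta_rot": [0, 0, 0], "gripper": 0}, {"dp": [-3.2, 7, 29], "delta_rot": [0, 0, 0], "gripper": 0}, {"dp": [-3.2, 8, 33], "delta_rot": [0, 0, 0], "gripper": 0}, {"dp": [-3.2, 8, 33], "delta_rot": [0, 0, 0], "gripper": 0}, {"dp": [-3.2, 8, 33], "delta_rot": [0, 0, 0], "gripper": 0}]' --grip_force 40

```text
time_s: 2.1
tool_pos: [0.4655, -0.4005, 0.1704]
tool_rot: [-0.568, 0.568, -0.421, 0.421]
force: [-1.4, 0.2, -0.4]
width: 1.0
```

Run:
```python
from h import *
p,d,P=cam('wrist'); save('w2.png',p,1.4);np.save('P2.npy',P)
print(state()['tool_pos'])
m=(P[...,0]>.4)&(P[...,0]<.66)&(P[...,1]>-.5)&(P[...,1]<-.3); print(np.nanmedian(P[m][:,2]))
blobs(P,p,.40,.66,-.5,-.30)
```

```text
[ 0.46516976 -0.40073764  0.1707454 ]
0.0022175962541176597
px [285.  17.] 2367 c [ 597.6 -365.5] w [21.7 54.2] long axis deg 108.4 zmax -/+ [np.float64(0.0226), np.float64(0.0225)] z50 0.0213
px [181.  94.] 123 c [ 523.4 -300.9] w [ 1.7 25.7] long axis deg 180.0 zmax -/+ [np.float64(0.0135), np.float64(0.0132)] z50 0.0105
px [254.  98.] 523 c [ 537.6 -357.2] w [14.3 30.9] long axis deg 160.5 zmax -/+ [np.float64(0.0125), np.float64(0.0142)] z50 0.0114
px [352. 139.] 434 c [ 529.7 -444. ] w [13.1 28.3] long axis deg 64.3 zmax -/+ [np.float64(0.0146), np.float64(0.0131)] z50 0.0117
px [171. 196.] 1605 c [ 435.6 -312.8] w [25.6 71.1] long axis deg 0.1 zmax -/+ [np.float64(0.0169), np.float64(0.017)] z50 0.0101
px [294. 210.] 400 c [ 452.5 -419.4] w [ 9.3 42. ] long axis deg 67.6 zmax -/+ [np.float64(0.0103), np.float64(0.0102)] z50 0.0085
```

View pics/w2.png

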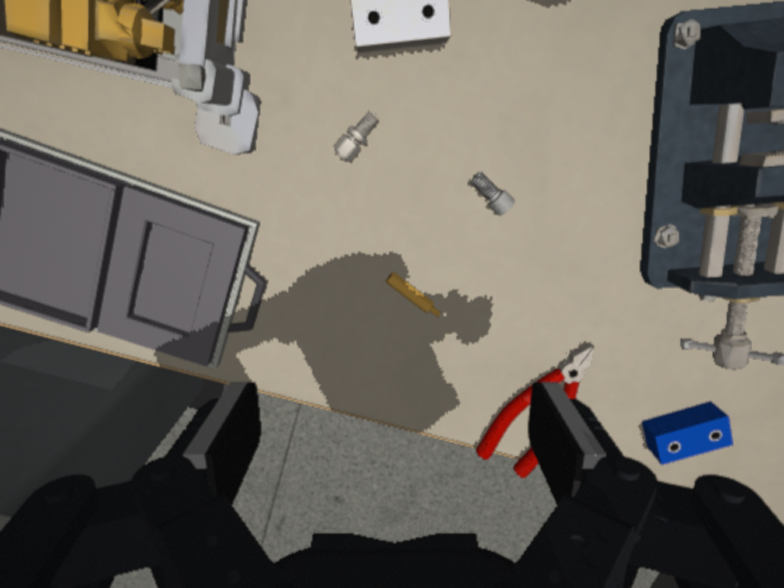

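The wrist view shows the drilled block at (400,20), the large adapter with hexagon and thread at (357,137), the short screw with knurled head at (492,193), and the hex spacer at (415,295) with its stub to the lower right. The pliers and blue block are clear. I'll take the spacer first and check obstacle heights at the same time.

Run:
```python
from h import *
P=np.load('Pt.npy').reshape(-1,3);P=P[~np.isnan(P[:,0])]
print('rows x, cols y -.4..+.45: max z cm')
ys=np.arange(-.4,.5,.05)
for x in np.arange(.25,.7,.04):
    print(round(x,2),[ (lambda q: int(100*np.percentile(q,98)) if len(q)>3 else '-')(P[(abs(P[:,0]-x)<.02)&(abs(P[:,1]-y)<.025)][:,2]) for y in ys])
R=np.load('P2.npy')
a=np.deg2rad(67.6);c=np.array([.4525,-.4194])+.004*np.array([np.cos(a),np.sin(a)]);print(c)
go(c[0],c[1],.02,a+np.pi/2)
# tray in wrist view: edges
```

```text
rows x, cols y -.4..+.45: max z cm
0.25 ['-', '-', '-', 66, 68, 68, 63, 46, 34, 21, 17, '-', -74, -73, -73, -73, -73, -73]
0.29 ['-', '-', '-', 66, 68, 68, 64, 43, 29, 20, 17, -74, -74, -73, -73, -73, -73, -73]
0.33 [0, 0, 0, 0, 66, 65, 0, 1, 1, 0, 0, 1, 0, 1, 0, 0, 0, 0]
0.37 [0, 0, 2, 1, 2, 1, 1, 2, 1, 2, 2, 2, 3, 5, 0, 0, 0, 0]
0.41 [0, 0, 1, 2, 1, 2, 2, 2, 2, 2, 3, 4, 5, 8, 1, 0, 0, 0]
0.45 [0, 0, 2, 2, 2, 2, 2, 0, 2, 0, 10, 10, 10, 10, 10, 0, 1, 0]
0.49 [0, 0, 1, 1, 1, 1, 1, 1, 2, 1, 10, 10, 10, 10, 10, 5, 1, 0]
0.53 [0, 1, 8, 21, 22, 22, 22, 7, 1, 1, 10, 10, 10, 10, 10, 10, 1, 0]
0.57 [0, 2, 7, 24, 25, 25, 24, 5, 2, 1, 9, 10, 10, 10, 10, 10, 0, 0]
0.61 [2, 2, 12, 23, 25, 26, 24, 11, 3, 0, 0, 10, 10, 10, 10, 10, 0, 0]
0.65 [2, 0, 13, 23, 25, 26, 24, 17, 5, 0, 0, 10, 10, 10, 10, 10, 0, 0]
0.69 [2, 0, 15, 23, 25, 25, 24, 18, 8, 0, 0, 10, 10, 10, 10, 10, 0, 0]
[ 0.45402428 -0.41570182]
t 2.15 dp [ 1.1  15.08 -1.5 ] n 2.4 rot [ 0.    -0.887  0.   ] j6 0.37 pos [ 0.4652 -0.4007  0.1707] w 0.999 F [-0.5 -0.6  0.1]
```

Call:
carry_out --series '[{"dp": [0.4, 3, -0.5], "delta_rot": [0, -0.18, 0], "gripper": 0.5}, {"dp": [0.8, 6, -1], "delta_rot": [0, -0.36, 0], "gripper": 0.5}, {"dp": [1.1, 9, -1.5], "delta_rot": [0, -0.54, 0], "gripper": 0.5}, {"dp": [1.1, 11, -1.5], "delta_rot": [0, -0.72, 0], "gripper": 0.5}, {"dp": [1.1, 13, -1.5], "delta_rot": [0, -0.887, 0], "gripper": 0.5}, {"dp": [1.1, 14.5, -1.5], "delta_rot": [0, -0.887, 0], "gripper": 0.5}, {"dp": [1.1, 15, -1.5], "delta_rot": [0, -0.887, 0], "gripper": 0.5}, {"dp": [1.1, 15, -1.5], "delta_rot": [0, -0.887, 0], "gripper": 0.5}]' --grip_force 40

```text
time_s: 3.15
tool_pos: [0.4546, -0.4154, 0.0206]
tool_rot: [-0.693, 0.694, -0.138, 0.138]
force: [0.3, 0.7, 0.2]
width: 0.498
```

Run:
```python
from h import *
a=np.deg2rad(67.6);go(.45402,-.4157,.02,a+np.pi/2)
p,d,P=cam('wrist'); save('w3.png',p,1)
blobs(P,p,.40,.5,-.47,-.37)
```

```text
t 3.15 dp [-0.04  0.06 -0.05] n 0.0 rot [ 0.    -0.001  0.   ] j6 -0.54 pos [ 0.4546 -0.4154  0.0206] w 0.498 F [0.3 0.7 0.2]
px [278. 280.] 1401 c [ 452.5 -419.3] w [ 9.1 43.2] long axis deg 68.9 zmax -/+ [np.float64(0.0097), np.float64(0.0101)] z50 0.0086
px [220. 291.] 1730 c [ 429.3 -405.9] w [14.  23.5] long axis deg 67.6 zmax -/+ [np.float64(0.0391), np.float64(0.0389)] z50 0.0262
px [343. 291.] 1718 c [ 477.1 -423.8] w [14.1 23.2] long axis deg 30.7 zmax -/+ [np.float64(0.0393), np.float64(0.0375)] z50 0.0262
```

View pics/w3.png

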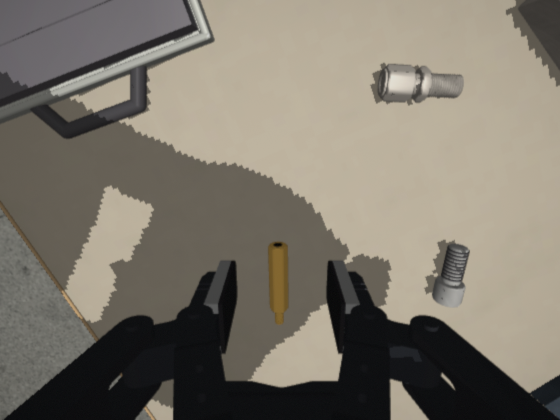

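The spacer at (279,283) is centred between the jaws. Close and lift.

Call:
carry_out --series '[{"dp": [0, 0, 0], "delta_rot": [0, 0, 0], "gripper": 1}, {"dp": [0, 0, 0], "delta_rot": [0, 0, 0], "gripper": 1}, {"dp": [0, 0, 0], "delta_rot": [0, 0, 0], "gripper": 1}, {"dp": [0, 0, 0], "delta_rot": [0, 0, 0], "gripper": 1}, {"dp": [0, 0, 0], "delta_rot": [0, 0, 0], "gripper": 1}, {"dp": [0, -3, 0], "delta_rot": [0, 0, 0], "gripper": 1}, {"dp": [0, -7, 0], "delta_rot": [0, 0, 0], "gripper": 1}, {"dp": [0, -11, 0], "delta_rot": [0, 0, 0], "gripper": 1}, {"dp": [0, -14, 0], "delta_rot": [0, 0, 0], "gripper": 1}]' --grip_force 40

```text
time_s: 4.32
tool_pos: [0.4548, -0.4151, 0.1619]
tool_rot: [-0.693, 0.694, -0.137, 0.137]
force: [0.6, 0.2, 0.1]
width: 0.079
```

Run:
```python
from h import *
# tray from the top and wrist: rim edges of middle bin
p,d,P=cam('wrist')
t=np.load('Pt.npy')
for nm,Q in (('w',P),('t',t)):
    m=(Q[...,0]>.33)&(Q[...,0]<.49)&(Q[...,1]<-.03)&(Q[...,1]>-.33)&(Q[...,2]>.012)&(Q[...,2]<.03)
    q=Q[m]; print(nm,len(q)); 
    if len(q)>20: print(np.percentile(q,[2,98],axis=0).round(4), cv2.minAreaRect((q[:,:2]*1000).astype(np.float32)))
go(.406,-.195,.12,0)
```

```text
w 7070
[[ 0.3721 -0.3055  0.0134]
 [ 0.4671 -0.2327  0.0179]] ((420.673583984375, -269.7977600097656), (78.57304382324219, 103.07886505126953), 85.70531463623047)
t 595
[[ 0.3529 -0.3038  0.0121]
 [ 0.4709 -0.0337  0.0239]] ((412.6654357910156, -170.9219970703125), (133.5564727783203, 282.0453796386719), 3.9899256229400635)
t 4.38 dp [-13.02   4.42  18.59] n 3.7 rot [ 0.005 -0.39   0.005] j6 -0.54 pos [ 0.4556 -0.4162  0.1657] w 0.075 F [-0.2 -1.   2.9]
```

Spacer held (width 0.075 of the range, about 6 mm). Move above the bins and measure them.

Call:
carry_out --series '[{"dp": [-3, 0, 4.5], "delta_rot": [0, -0.1, 0], "gripper": 1}, {"dp": [-6, 0, 9], "delta_rot": [0, -0.2, 0], "gripper": 1}, {"dp": [-10, 0, 14], "delta_rot": [0, -0.3, 0], "gripper": 1}, {"dp": [-13, 0, 18.5], "delta_rot": [0, -0.39, 0], "gripper": 1}, {"dp": [-13, 0, 18.5], "delta_rot": [0, -0.39, 0], "gripper": 1}, {"dp": [-13, 0, 18.5], "delta_rot": [0, -0.39, 0], "gripper": 1}]'

```text
time_s: 5.12
tool_pos: [0.4052, -0.1951, 0.1604]
tool_rot: [-0.707, 0.707, 0.0, 0.0]
force: [-0.1, -0.2, -1.2]
width: 0.079
```

Run:
```python
from h import *
p,d,P=cam('wrist'); save('w4.png',p,1.4)
np.save('P4.npy',P)
for n in ['pocket_bin','round_bin','plain_bin']:
    print(n,[(np.round(r['point'],4).tolist(),round(r['confidence'],2)) for r in tip_of('wrist',n)][:2])
    for r in regions_of('wrist',n)[:1]:
        q=P[r['mask']];q=q[~np.isnan(q[:,0])];q=q[q[:,2]<.04]
        print(cv2.minAreaRect((q[:,:2]*1000).astype(np.float32)),np.percentile(q[:,2],[5,50,95]).round(4))
go(.406,-.195,.12,0)
```

```text
pocket_bin []
((421.87615966796875, -267.24365234375), (74.61661529541016, 101.31309509277344), 85.47380065917969) [0.008  0.0162 0.0174]
round_bin [([0.4295, -0.1213, 0.006], 0.64)]
((430.56658935546875, -121.2947998046875), (72.87992858886719, 99.61518859863281), 86.3923110961914) [0.0073 0.0085 0.0212]
plain_bin [([0.4195, -0.1933, 0.004], 0.56)]
((426.01800537109375, -196.6997528076172), (76.87853240966797, 103.64817810058594), 86.88700866699219) [0.0073 0.0087 0.0214]
t 5.47 dp [0.12 4.01 0.01] n 0.6 rot [-0.    -0.001 -0.   ] j6 -0.71 pos [ 0.4048 -0.1951  0.1601] w 0.075 F [-0.4 -0.4 -0.8]
```

View pics/w4.png

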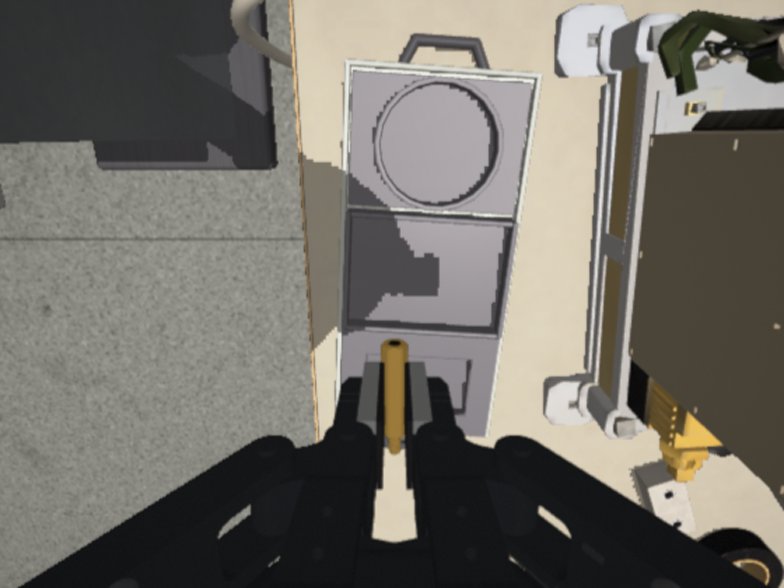

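The wrist view shows the tray turned about -3.7°. The round bin is at the top (437,145), the plain bin in the middle (430,270), and the pocket bin at the bottom (415,385), partly hidden. The spacer is held well. Next I'll lower it at bin x = -20 mm.

Call:
carry_out --series '[{"dp": [0.1, 4, 0.5], "delta_rot": [0, 0.065, 0], "gripper": 1}, {"dp": [0.15, 8, 0.53], "delta_rot": [0, 0.065, 0], "gripper": 1}, {"dp": [0.15, 11, 0.53], "delta_rot": [0, 0.065, 0], "gripper": 1}, {"dp": [0.15, 12.5, 0.53], "delta_rot": [0, 0.065, 0], "gripper": 1}, {"dp": [0.15, 13.15, 0.53], "delta_rot": [0, 0.065, 0], "gripper": 1}, {"dp": [0.15, 13.15, 0.53], "delta_rot": [0, 0.065, 0], "gripper": 1}, {"dp": [0.15, 13.15, 0.53], "delta_rot": [0, 0.065, 0], "gripper": 0.76}, {"dp": [0.15, 13.15, 0.53], "delta_rot": [0, 0.065, 0], "gripper": 0.76}, {"dp": [0.15, 13.15, 0.53], "delta_rot": [0, 0.065, 0], "gripper": 0.76}, {"dp": [0.15, 9, 0.53], "delta_rot": [0, 0.065, 0], "gripper": 0.76}, {"dp": [0.15, 4, 0.53], "delta_rot": [0, 0.065, 0], "gripper": 0.76}, {"dp": [0.15, 0, 0.53], "delta_rot": [0, 0.065, 0], "gripper": 0.76}]'

```text
time_s: 6.98
tool_pos: [0.4063, -0.1892, 0.1623]
tool_rot: [-0.706, 0.707, -0.023, 0.023]
force: [-0.3, 0.7, 0.4]
width: 0.241
```

Run:
```python
from h import *
a=np.deg2rad(160.5)
# adapter: c .5376,-.3572
go(.5376,-.3572,.0205,a+np.pi/2)
```

```text
t 6.97 dp [ 14.18  14.21 -15.9 ] n 4.1 rot [ 1.000e-03 -1.295e+00  0.000e+00] j6 -0.64 pos [ 0.4063 -0.1892  0.1623] w 0.241 F [-0.3  0.7  0.4]
```

Call:
carry_out --series '[{"dp": [0, 0, -5], "delta_rot": [0, -0.18, 0], "gripper": 0.55}, {"dp": [1, 0, -11], "delta_rot": [0, -0.36, 0], "gripper": 0.55}, {"dp": [4, 1, -15.9], "delta_rot": [0, -0.54, 0], "gripper": 0.55}, {"dp": [9, 3, -15.9], "delta_rot": [0, -0.72, 0], "gripper": 0.55}, {"dp": [14.18, 5, -15.9], "delta_rot": [0, -0.9, 0], "gripper": 0.55}, {"dp": [14.18, 5, -15.9], "delta_rot": [0, -1.08, 0], "gripper": 0.55}, {"dp": [14.18, 6, -15.9], "delta_rot": [0, -1.26, 0], "gripper": 0.55}, {"dp": [14.18, 8, -15.9], "delta_rot": [0, -1.295, 0], "gripper": 0.55}, {"dp": [14.18, 8, -15.9], "delta_rot": [0, -1.295, 0], "gripper": 0.55}]'

```text
time_s: 8.1
tool_pos: [0.5369, -0.3566, 0.079]
tool_rot: [0.579, -0.577, -0.408, 0.408]
force: [-0.0, -0.1, 0.8]
width: 0.452
```

Run:
```python
from h import *
p,d,P=cam('wrist'); save('w5.png',p,1)
blobs(P,p,.50,.58,-.40,-.32,.003,.02)
go(.5376,-.3572,.0205,np.deg2rad(70.5))
```

```text
px [282. 230.] 838 c [ 537.5 -357.5] w [13.6 30.5] long axis deg 155.3 zmax -/+ [np.float64(0.0119), np.float64(0.0139)] z50 0.0113
t 8.15 dp [-0.01  5.97 -0.04] n 1.0 rot [-0.001 -0.001  0.   ] j6 -2.0 pos [ 0.5373 -0.357   0.0802] w 0.451 F [-0.4  0.7 -0.4]
```

View pics/w5.png

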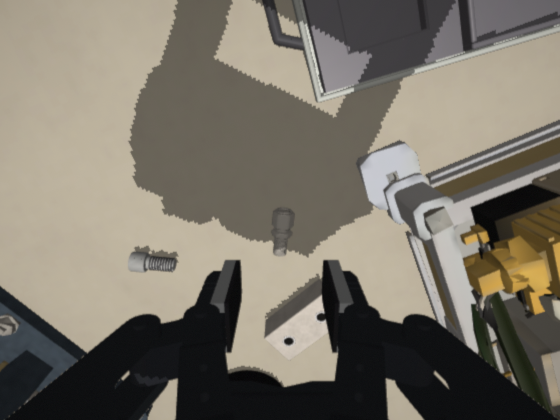

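The adapter at (282,230) lies between the jaws, the short screw at (150,262) is well clear, and the block is behind. Descend, close, lift.

Call:
carry_out --series '[{"dp": [0, 3, 0], "delta_rot": [0, 0, 0], "gripper": 0.55}, {"dp": [0, 5, 0], "delta_rot": [0, 0, 0], "gripper": 0.55}, {"dp": [0, 5.85, 0], "delta_rot": [0, 0, 0], "gripper": 0.55}, {"dp": [0, 5.85, 0], "delta_rot": [0, 0, 0], "gripper": 1}, {"dp": [0, 5.85, 0], "delta_rot": [0, 0, 0], "gripper": 1}, {"dp": [0, 5.85, 0], "delta_rot": [0, 0, 0], "gripper": 1}, {"dp": [0, 5.85, 0], "delta_rot": [0, 0, 0], "gripper": 1}, {"dp": [0, 5.85, 0], "delta_rot": [0, 0, 0], "gripper": 1}, {"dp": [0, 3, 0], "delta_rot": [0, 0, 0], "gripper": 1}, {"dp": [0, -1, 0], "delta_rot": [0, 0, 0], "gripper": 1}, {"dp": [0, -4, 0], "delta_rot": [0, 0, 0], "gripper": 1}, {"dp": [0, -6, 0], "delta_rot": [0, 0, 0], "gripper": 1}]'

```text
time_s: 9.65
tool_pos: [0.5376, -0.3573, 0.1421]
tool_rot: [-0.577, 0.578, 0.408, -0.408]
force: [0.6, -0.2, -0.5]
width: 0.108
```

Run:
```python
from h import *
go(.4309,-.1212,.12,np.deg2rad(-3.7))
go(.4309,-.1212,.12,np.deg2rad(30))
```

```text
t 9.65 dp [18.68  2.17 17.95] n 4.2 rot [0.002 1.295 0.   ] j6 -2.0 pos [ 0.5376 -0.3573  0.1421] w 0.108 F [ 0.6 -0.2 -0.5]
t 9.65 dp [18.68  2.17 17.95] n 4.2 rot [ 0.002  0.706 -0.   ] j6 -2.0 pos [ 0.5376 -0.3573  0.1421] w 0.108 F [ 0.6 -0.2 -0.5]
```

Call:
carry_out --series '[{"dp": [0, 0, 5], "delta_rot": [0, 0, 0], "gripper": 1}, {"dp": [0, 0, 10.5], "delta_rot": [0, 0.18, 0], "gripper": 1}, {"dp": [3, 0, 15], "delta_rot": [0, 0.36, 0], "gripper": 1}, {"dp": [8, 0, 17.95], "delta_rot": [0, 0.54, 0], "gripper": 1}, {"dp": [13, 0, 17.95], "delta_rot": [0, 0.72, 0], "gripper": 1}, {"dp": [18, 2, 17.95], "delta_rot": [0, 0.9, 0], "gripper": 1}, {"dp": [18.7, 4, 17.95], "delta_rot": [0, 1.08, 0], "gripper": 1}, {"dp": [18.7, 6, 17.95], "delta_rot": [0, 1.26, 0], "gripper": 1}, {"dp": [18.7, 7, 17.95], "delta_rot": [0, 1.295, 0], "gripper": 1}, {"dp": [18.7, 7, 17.95], "delta_rot": [0, 1.295, 0], "gripper": 1}]'

```text
time_s: 10.9
tool_pos: [0.4306, -0.1207, 0.07]
tool_rot: [0.707, -0.707, 0.023, -0.022]
force: [-0.3, 0.6, -0.4]
width: 0.111
```

Run:
```python
from h import *
go(.4309,-.1212,.0295,np.deg2rad(-3.7))
```

```text
t 10.9 dp [ 0.04  4.05 -0.05] n 0.6 rot [-0.001  0.    -0.001] j6 -0.47 pos [ 0.4306 -0.1207  0.07  ] w 0.111 F [-0.3  0.6 -0.4]
```

Call:
carry_out --series '[{"dp": [0, 2, 0], "delta_rot": [0, 0, 0], "gripper": 1}, {"dp": [0, 3.5, 0], "delta_rot": [0, 0, 0], "gripper": 1}, {"dp": [0, 4.05, 0], "delta_rot": [0, 0, 0], "gripper": 1}, {"dp": [0, 4.05, 0], "delta_rot": [0, 0, 0], "gripper": 1}, {"dp": [0, 4.05, 0], "delta_rot": [0, 0, 0], "gripper": 0.72}, {"dp": [0, 4.05, 0], "delta_rot": [0, 0, 0], "gripper": 0.72}, {"dp": [0, 4.05, 0], "delta_rot": [0, 0, 0], "gripper": 0.72}, {"dp": [0, 0, 0], "delta_rot": [0, 0, 0], "gripper": 0.72}, {"dp": [0, -5, 0], "delta_rot": [0, 0, 0], "gripper": 0.5}, {"dp": [0, -9, 0], "delta_rot": [0, 0, 0], "gripper": 0.5}]'

```text
time_s: 12.15
tool_pos: [0.4308, -0.1209, 0.1622]
tool_rot: [-0.707, 0.707, -0.023, 0.023]
force: [0.4, -0.2, 0.3]
width: 0.498
```

Run:
```python
from h import *
# block: long axis 108.4, jaw dir 18.4
for a in (18.4,198.4): 
    R=T(); print(a, np.rad2deg(np.arctan2(R[1,0],R[0,0])))
go(.5985,-.3645,.03,np.deg2rad(18.4)); print(state()['joints'].round(2))
```

```text
18.4 -3.71953577439891
198.4 -3.71953577439891
t 12.15 dp [ 18.31  13.25 -23.22] n 5.2 rot [ 0.001 -0.386  0.001] j6 -0.47 pos [ 0.4308 -0.1209  0.1622] w 0.498 F [ 0.4 -0.2  0.3]
[-0.54  0.3   1.71  0.    1.13 -0.47]
```

Run:
```python
from h import *
p,d,P=cam('top')
for Q in (P,np.load('P4.npy'),np.load('P2.npy')):
  for x in np.arange(.50,.70,.02):
    m=(abs(Q[...,0]-x)<.01)&(Q[...,1]<-.2)&(Q[...,1]>-.4)
    print(round(x,2),[(h,round(float(np.percentile(Q[m&(Q[...,2]>h)&(Q[...,2]<.35)][:,1],2)),3)) for h in (.03,.07,.12) if (m&(Q[...,2]>h)).sum()>3], end=' ')
  print()
```

```text
0.5 [] 0.52 [(0.03, -0.285)] 0.54 [(0.03, -0.282), (0.07, -0.274), (0.12, -0.23)] 0.56 [(0.03, -0.276), (0.07, -0.273), (0.12, -0.266)] 0.58 [(0.03, -0.274), (0.07, -0.272), (0.12, -0.26)] 0.6 [(0.03, -0.281), (0.07, -0.281), (0.12, -0.261)] 0.62 [(0.03, -0.287), (0.07, -0.287), (0.12, -0.286)] 0.64 [(0.03, -0.285), (0.07, -0.285), (0.12, -0.284)] 0.66 [(0.03, -0.29), (0.07, -0.29), (0.12, -0.289)] 0.68 [(0.03, -0.283), (0.07, -0.283), (0.12, -0.283)] 
0.5 [] 0.52 [] 0.54 [(0.03, -0.28), (0.07, -0.27), (0.12, -0.231)] 0.56 [(0.03, -0.281), (0.07, -0.281), (0.12, -0.264)] 0.58 [(0.03, -0.277), (0.07, -0.277)] 0.6 [] 0.62 [] 0.64 [] 0.66 [] 0.68 [] 
0.5 [] 0.52 [] 0.54 [(0.03, -0.287), (0.07, -0.279)] 0.56 [(0.03, -0.282), (0.07, -0.282)] 0.58 [(0.03, -0.281)] 0.6 [] 0.62 [] 0.64 [] 0.66 [] 0.68 []
```

Call:
carry_out --series '[{"dp": [-1, 0, -5], "delta_rot": [0, 0, 0], "gripper": 0.4}, {"dp": [-1, 0, -10], "delta_rot": [0, 0.18, 0], "gripper": 0.4}, {"dp": [-1, 0, -15], "delta_rot": [0, 0.36, 0], "gripper": 0.4}, {"dp": [-1, 0, -20], "delta_rot": [0, 0.54, 0], "gripper": 0.4}, {"dp": [0, 0, -25], "delta_rot": [0, 0.72, 0], "gripper": 0.4}, {"dp": [3, 0, -25], "delta_rot": [0, 0.9, 0], "gripper": 0.4}, {"dp": [7, 0, -25], "delta_rot": [0, 1.08, 0], "gripper": 0.4}, {"dp": [10, 0, -24], "delta_rot": [0, 1.26, 0], "gripper": 0.4}, {"dp": [13, 0, -23.2], "delta_rot": [0, 1.44, 0], "gripper": 0.4}, {"dp": [13, 0, -23.2], "delta_rot": [0, 1.62, 0], "gripper": 0.4}, {"dp": [13, 0, -23.2], "delta_rot": [0, 1.8, 0], "gripper": 0.4}, {"dp": [13, 0, -23.2], "delta_rot": [0, 1.98, 0], "gripper": 0.4}]'

```text
time_s: 13.7
tool_pos: [0.5454, -0.3607, 0.1598]
tool_rot: [0.367, -0.367, 0.605, -0.604]
force: [0.8, -0.1, 0.7]
width: 0.602
```

Run:
```python
from h import *
go(.5985,-.3645,.10,np.deg2rad(-161.6))
```

```text
t 13.7 dp [-2.11  5.97  4.89] n 1.3 rot [0.001 0.77  0.   ] j6 1.29 pos [ 0.5454 -0.3607  0.1598] w 0.602 F [ 0.8 -0.1  0.7]
```

Call:
carry_out --series '[{"dp": [-1, 0, 2.4], "delta_rot": [0, 0.18, 0], "gripper": 0.4}, {"dp": [-2.1, 1, 4.9], "delta_rot": [0, 0.36, 0], "gripper": 0.4}, {"dp": [-2.1, 3, 4.9], "delta_rot": [0, 0.54, 0], "gripper": 0.4}, {"dp": [-2.1, 5, 4.9], "delta_rot": [0, 0.72, 0], "gripper": 0.4}, {"dp": [-2.1, 6, 4.9], "delta_rot": [0, 0.77, 0], "gripper": 0.4}, {"dp": [-2.1, 6, 4.9], "delta_rot": [0, 0.77, 0], "gripper": 0.4}]'

```text
time_s: 14.45
tool_pos: [0.5983, -0.3642, 0.099]
tool_rot: [0.115, -0.116, 0.698, -0.697]
force: [0.1, 0.2, 0.9]
width: 0.603
```

Run:
```python
from h import *
p,d,P=cam('wrist'); save('w6.png',p,1)
blobs(P,p,.55,.65,-.41,-.32,.003,.03)
blobs(P,p,.55,.65,-.41,-.32,.017,.03)
go(.5985,-.3645,.0235,np.deg2rad(-161.6))
```

```text
Traceback (most recent call last):
  File "h.py", line 38, in blobs
    d=np.array([np.cos(a),np.sin(a)]); s=(q[:,:2]*1000-c)@d; hi=[np.percentile(q[:,2][k],95).round(4) for k in (s<-8,s>8)]
                                                                 ~~~~~~~~~~~~~^^^^^^^^^^^^^^
IndexError: index -1 is out of bounds for axis 0 with size 0
```

View pics/w6.png

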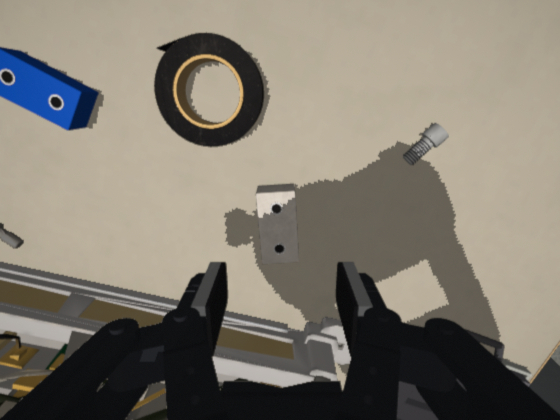

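The block at (277,225) lies between the jaws. The short screw (425,145) and tape (210,90) are clear. I'll get the top-face rectangle and then descend.

```bash
sed -i 's/<60: continue/<300: continue/' h.py
python3 - <<'E'
from h import *
p,d,P=cam('wrist')
blobs(P,p,.55,.65,-.41,-.32,.017,.03)
go(.5985,-.3645,.0235,np.deg2rad(-161.6))
E
```

```text
px [278. 226.] 2774 c [ 600.8 -364.3] w [25.  50.7] long axis deg 112.4 zmax -/+ [np.float64(0.0224), np.float64(0.0223)] z50 0.0213
t 14.55 dp [ 0.02  7.71 -0.02] n 1.2 rot [-0.     0.007 -0.   ] j6 2.1 pos [ 0.5987 -0.3646  0.1006] w 0.6 F [-0.2  0.1  0.6]
```

Call:
carry_out --series '[{"dp": [-0.2, 3, 0.1], "delta_rot": [0, -0.07, 0], "gripper": 0.4}, {"dp": [-0.2, 6, 0.1], "delta_rot": [0, -0.07, 0], "gripper": 0.4}, {"dp": [-0.2, 7, 0.1], "delta_rot": [0, -0.07, 0], "gripper": 0.4}, {"dp": [-0.2, 7, 0.1], "delta_rot": [0, -0.07, 0], "gripper": 0.4}, {"dp": [-0.2, 7, 0.1], "delta_rot": [0, -0.07, 0], "gripper": 1}, {"dp": [-0.2, 7, 0.1], "delta_rot": [0, -0.07, 0], "gripper": 1}, {"dp": [-0.2, 7, 0.1], "delta_rot": [0, -0.07, 0], "gripper": 1}, {"dp": [-0.2, 7, 0.1], "delta_rot": [0, -0.07, 0], "gripper": 1}, {"dp": [-0.2, 7, 0.1], "delta_rot": [0, -0.07, 0], "gripper": 1}]' --grip_force 80

```text
time_s: 15.68
tool_pos: [0.6014, -0.3653, 0.0322]
tool_rot: [-0.14, 0.139, -0.692, 0.694]
force: [-0.9, 0.3, 6.5]
width: 0.26
```

Run:
```python
from h import *
go(.45,-.40,.15,np.deg2rad(-60))
```

```text
t 15.68 dp [ 15.29 -11.8   -2.62] n 3.1 rot [-1.000e-03  1.444e+00 -3.000e-03] j6 2.03 pos [ 0.6014 -0.3653  0.0322] w 0.26 F [-0.9  0.3  6.5]
```

Call:
carry_out --series '[{"dp": [0, -3, 0], "delta_rot": [0, 0, 0], "gripper": 1}, {"dp": [0, -7, 0], "delta_rot": [0, 0, 0], "gripper": 1}, {"dp": [3, -11, 0], "delta_rot": [0, -0.15, 0], "gripper": 1}, {"dp": [8, -11.8, -1], "delta_rot": [0, -0.3, 0], "gripper": 1}, {"dp": [12, -11.8, -2], "delta_rot": [0, -0.45, 0], "gripper": 1}, {"dp": [15.3, -11.8, -2.6], "delta_rot": [0, -0.6, 0], "gripper": 1}, {"dp": [15.3, -11.8, -2.6], "delta_rot": [0, -0.78, 0], "gripper": 1}, {"dp": [15.3, -11.8, -2.6], "delta_rot": [0, -0.96, 0], "gripper": 1}, {"dp": [15.3, -11.8, -2.6], "delta_rot": [0, -1.14, 0], "gripper": 1}, {"dp": [15.3, -11.8, -2.6], "delta_rot": [0, -1.32, 0], "gripper": 1}, {"dp": [15.3, -11.8, -2.6], "delta_rot": [0, -1.5, 0], "gripper": 1}, {"dp": [15.3, -11.8, -2.6], "delta_rot": [0, -1.68, 0], "gripper": 1}]'

```text
time_s: 17.18
tool_pos: [0.4497, -0.3999, 0.1487]
tool_rot: [-0.61, 0.61, -0.357, 0.357]
force: [0.7, -0.1, -1.5]
width: 0.262
```

Call:
carry_out --series '[{"dp": [0, 0, 0], "delta_rot": [0, -0.18, 0], "gripper": 1}, {"dp": [0, 0, 0], "delta_rot": [0, -0.36, 0], "gripper": 1}, {"dp": [0, 0, 0], "delta_rot": [0, -0.54, 0], "gripper": 1}, {"dp": [0, 0, 0], "delta_rot": [0, -0.72, 0], "gripper": 1}, {"dp": [0, 0, 0], "delta_rot": [0, -0.9, 0], "gripper": 1}, {"dp": [0, 0, 0], "delta_rot": [0, -1.08, 0], "gripper": 1}, {"dp": [0, 0, 0], "delta_rot": [0, -1.26, 0], "gripper": 1}, {"dp": [0, 0, 0], "delta_rot": [0, -1.44, 0], "gripper": 1}, {"dp": [0, 0, 0], "delta_rot": [0, -1.62, 0], "gripper": 1}, {"dp": [0, 0, 0], "delta_rot": [0, -1.8, 0], "gripper": 1}, {"dp": [0, 0, 0], "delta_rot": [0, -1.98, 0], "gripper": 1}, {"dp": [0, 0, 0], "delta_rot": [0, -2.16, 0], "gripper": 1}]'

```text
time_s: 18.68
tool_pos: [0.4497, -0.3999, 0.1487]
tool_rot: [-0.602, 0.603, 0.37, -0.37]
force: [-0.9, 0.3, -1.1]
width: 0.261
```

Run:
```python
from h import *
go(.4215,-.2688,.12,np.deg2rad(86.3))
p,d,P=cam('wrist'); save('w7.png',p,1)
# block in tool frame
R=T(); X=(P-state()['tool_pos'])@R
for y0,y1 in ((-.005,.03),):
    m=(abs(X[...,0])<.011)&(abs(X[...,2])<.05)&(X[...,1]>-.02)&(X[...,1]<.035); q=X[m]
    print(len(q), np.percentile(q,[1,5,50,95,99],axis=0).round(4).tolist())
```

```text
t 18.68 dp [10.42  2.87  8.45] n 2.2 rot [ 0.    -0.405 -0.   ] j6 -2.02 pos [ 0.4497 -0.3999  0.1487] w 0.261 F [-0.9  0.3 -1.1]
5510 [[-0.0107, -0.019, -0.0275], [-0.0098, -0.0029, -0.0246], [0.0008, 0.0109, 0.0023], [0.0104, 0.0216, 0.0214], [0.0108, 0.0279, 0.0217]]
```

View pics/w7.png

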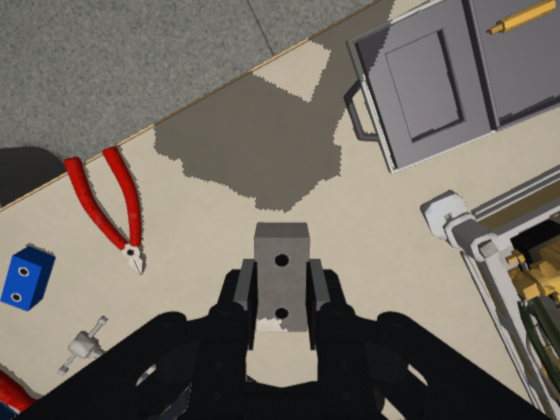

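The block is held level between the jaws at (282,280), and the pocket shows at (425,88). I'll measure the pocket itself from here.

Run:
```python
from h import *
p,d,P=cam('wrist')
v,u=np.mgrid[:420,:560]
m=(u>375)&(u<475)&(v>15)&(v<150)&(P[...,2]<.0135)&(P[...,0]>.375)&(P[...,0]<.465)&(P[...,1]>-.302)&(P[...,1]<-.235)
n,l,st,ce=cv2.connectedComponentsWithStats(m.astype(np.uint8),connectivity=4); i=1+np.argmax(st[1:,4])
q=P[l==i]; print(st[i],ce[i],cv2.minAreaRect((q[:,:2]*1000).astype(np.float32)),np.percentile(q[:,2],[10,50,90]))
g=(u>375)&(u<480)&(v>15)&(v<150)&(P[...,0]>.37)&(P[...,1]>-.31); print(np.histogram(P[g][:,2],bins=np.arange(0,.024,.002)))
go(.4215,-.2688,.12,np.deg2rad(86.3))
```

```text
[ 387   32   76  111 5182] [425.73195677  86.94056349] ((420.8536071777344, -267.3604431152344), (39.8538932800293, 66.39087677001953), 86.13417053222656) [0.00752137 0.00844155 0.00965776]
(array([  86,   19,   78, 1436, 3541,  354,  263, 2349, 5017,  178,  111]), array([0.   , 0.002, 0.004, 0.006, 0.008, 0.01 , 0.012, 0.014, 0.016,
       0.018, 0.02 , 0.022]))
t 18.77 dp [10.38  2.86  8.5 ] n 2.2 rot [ 0.   -0.41 -0.  ] j6 -2.02 pos [ 0.4497 -0.3999  0.1487] w 0.258 F [-0.4  0.3 -0.7]
```

Call:
carry_out --series '[{"dp": [2, 0, 5], "delta_rot": [0, -0.14, 0], "gripper": 1}, {"dp": [6, 0, 8.8], "delta_rot": [0, -0.28, 0], "gripper": 1}, {"dp": [10.4, 2, 8.8], "delta_rot": [0, -0.405, 0], "gripper": 1}, {"dp": [10.4, 5, 8.8], "delta_rot": [0, -0.405, 0], "gripper": 1}, {"dp": [10.4, 8, 8.8], "delta_rot": [0, -0.405, 0], "gripper": 1}, {"dp": [10.4, 8, 8.8], "delta_rot": [0, -0.405, 0], "gripper": 1}, {"dp": [10.4, 8, 8.8], "delta_rot": [0, -0.405, 0], "gripper": 1}]'

```text
time_s: 19.65
tool_pos: [0.4195, -0.2677, 0.0694]
tool_rot: [-0.517, 0.518, 0.482, -0.482]
force: [0.6, 0.1, -1.4]
width: 0.262
```

Run:
```python
from h import *
go(.4189,-.2673,.04,np.deg2rad(86.13))
p,d,P=cam('wrist'); save('w8.png',p,1)
```

```text
t 19.65 dp [0.04 2.94 0.06] n 0.5 rot [ 0.001 -0.005 -0.001] j6 -2.3 pos [ 0.4195 -0.2677  0.0694] w 0.262 F [ 0.6  0.1 -1.4]
```

View pics/w8.png

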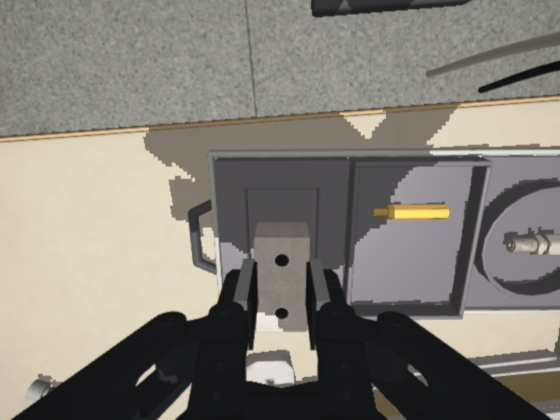

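The block is over the pocket (the pocket outline at (280,240) surrounds it). The spacer lies flat in the plain bin at (415,212) and the adapter lies in the round bin at (530,243). Lower and release.

Call:
carry_out --series '[{"dp": [0.04, 1.5, 0.06], "delta_rot": [0, 0, 0], "gripper": 1}, {"dp": [0.04, 2.4, 0.06], "delta_rot": [0, 0, 0], "gripper": 1}, {"dp": [0.04, 2.9, 0.06], "delta_rot": [0, 0, 0], "gripper": 1}, {"dp": [0.04, 2.9, 0.06], "delta_rot": [0, 0, 0], "gripper": 1}, {"dp": [0.04, 2.9, 0.06], "delta_rot": [0, 0, 0], "gripper": 1}]'

```text
time_s: 20.32
tool_pos: [0.4186, -0.2669, 0.0396]
tool_rot: [-0.517, 0.518, 0.482, -0.482]
force: [0.5, 0.0, -1.2]
width: 0.263
```

Call:
carry_out --series '[{"dp": [0, 0, 0], "delta_rot": [0, 0, 0], "gripper": 0.58}, {"dp": [0, 0, 0], "delta_rot": [0, 0, 0], "gripper": 0.58}, {"dp": [0, 0, 0], "delta_rot": [0, 0, 0], "gripper": 0.58}, {"dp": [0, -2, 0], "delta_rot": [0, 0, 0], "gripper": 0.58}, {"dp": [0, -7, 0], "delta_rot": [0, 0, 0], "gripper": 0.58}, {"dp": [0, -12, 0], "delta_rot": [0, 0, 0], "gripper": 0.58}, {"dp": [0, -16, 0], "delta_rot": [0, 0, 0], "gripper": 0.58}]' --grip_force 40

```text
time_s: 21.2
tool_pos: [0.4185, -0.2668, 0.2014]
tool_rot: [-0.517, 0.518, 0.482, -0.482]
force: [0.7, -1.3, -0.8]
width: 0.422
```

Run:
```python
from h import *
p,d,P=cam('wrist'); save('w9.png',p,1)
blobs(P,p,.38,.47,-.305,-.23,.019,.06)
t,_,Q=cam('top')
for r in tip_of('top','long_screw'): print(np.round(r['point'],3),r['confidence'])
m=(Q[...,0]>.42)&(Q[...,0]<.47)&(Q[...,1]>.385)&(Q[...,1]<.43); print(Q[m][:,2].max())
go(.40,.35,.2)
print(state()['joints'].round(2))
```

```text
px [282. 190.] 1458 c [ 421.7 -268.1] w [25. 50.] long axis deg 175.6 zmax -/+ [np.float64(0.0296), np.float64(0.0295)] z50 0.0284
[ 0.444  0.41  -0.002] 0.45
0.015127157637783828
t 21.35 dp [61.42 -0.09  6.25] n 9.9 rot [0. 0. 0.] j6 -2.31 pos [ 0.4189 -0.2671  0.2009] w 0.418 F [ 0.6 -0.2 -1.6]
[-0.81  0.33  1.53  0.    1.28 -2.31]
```

The block is in the pocket: top face centre (421.7,-268.1) against the pocket at (420.9,-267.4), top z about 28 mm. Now the long screw, along the front.

Call:
carry_out --series '[{"dp": [5, 0, 2], "delta_rot": [0, 0, 0], "gripper": 0.5}, {"dp": [11, 0, 4], "delta_rot": [0, 0, 0], "gripper": 0.5}, {"dp": [17, 0, 5.5], "delta_rot": [0, 0, 0], "gripper": 0.5}, {"dp": [23, 0, 6], "delta_rot": [0, 0, 0], "gripper": 0.5}, {"dp": [29, 0, 6], "delta_rot": [0, 0.05, 0], "gripper": 0.5}, {"dp": [35, 0, 6], "delta_rot": [0, 0.1, 0], "gripper": 0.5}, {"dp": [41, 0, 6], "delta_rot": [0, 0.15, 0], "gripper": 0.5}, {"dp": [47, 0, 6], "delta_rot": [0, 0.2, 0], "gripper": 0.5}, {"dp": [53, 0, 6], "delta_rot": [0, 0.25, 0], "gripper": 0.5}, {"dp": [59, 0, 5], "delta_rot": [0, 0.3, 0], "gripper": 0.5}, {"dp": [64, 0, 4], "delta_rot": [0, 0.4, 0], "gripper": 0.5}, {"dp": [67.4, 2, 2.5], "delta_rot": [0, 0.484, 0], "gripper": 0.5}]'

```text
time_s: 22.85
tool_pos: [0.4412, 0.4097, 0.1784]
tool_rot: [0.618, -0.618, -0.344, 0.343]
force: [-0.4, -0.0, -0.3]
width: 0.499
```

Run:
```python
from h import *
go(.442,.408,.10,np.deg2rad(58.4))
```

```text
t 22.85 dp [-0.1   7.84 -0.16] n 1.3 rot [ 0.    -0.004  0.   ] j6 -0.46 pos [0.4412 0.4097 0.1784] w 0.499 F [-0.4 -0.  -0.3]
```

Call:
carry_out --series '[{"dp": [0, 4, 0], "delta_rot": [0, 0, 0], "gripper": 0.5}, {"dp": [0, 7.5, 0], "delta_rot": [0, 0, 0], "gripper": 0.5}, {"dp": [0, 7.5, 0], "delta_rot": [0, 0, 0], "gripper": 0.5}]'

```text
time_s: 23.22
tool_pos: [0.4397, 0.4064, 0.1008]
tool_rot: [-0.618, 0.618, 0.341, -0.347]
force: [-0.4, -0.3, 0.8]
width: 0.502
```

```bash
sed -i 's/<300: continue/<100: continue/' h.py
python3 - <<'E'
from h import *
go(.442,.408,.0205,np.deg2rad(58.4))
p,d,P=cam('wrist'); save('w10.png',p,1)
try: blobs(P,p,.40,.48,.37,.45,.003,.02)
except Exception as e: print(e)
E
```

```text
t 23.23 dp [ 0.32  8.03 -0.14] n 1.3 rot [-0.004 -0.003 -0.007] j6 -0.47 pos [0.4397 0.4064 0.1008] w 0.502 F [-0.4 -0.3  0.8]
px [289. 223.] 767 c [443.7 408.1] w [12.3 46.9] long axis deg 154.5 zmax -/+ [np.float64(0.0143), np.float64(0.0101)] z50 0.0098
```

View pics/w10.png

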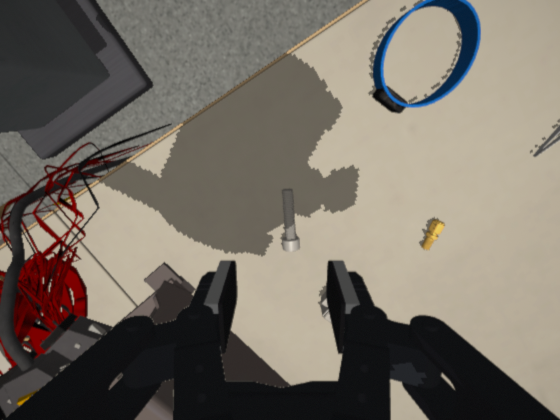

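Run:
```python
from h import *
p,d,P=cam('wrist')
t,_,Q=cam('top')
R=T(); c=np.array([.4437,.4081,0])
for n,A in (('w',P),('t',Q)):
    X=(A-c)@R
    r=np.hypot(X[...,0],X[...,2]); ok=(A[...,2]<.3)
    if n=='w':
        m=ok&(A[...,2]>.004)&(A[...,2]<.06)&(abs(X[...,2])<.03)&(abs(X[...,0])<.06)&(abs(X[...,0])>.012)
        v,u=np.where(m); print('near finger',len(u)); 
        for a,b in list(zip(u,v))[::max(1,len(u)//10)]: print((a,b),(X[b,a]*1000).round()[[0,2]],A[b,a,2].round(3))
    m=ok&(A[...,2]>.05)&(A[...,2]<.12)&(r<.15)
    if n=='t': print(n,m.sum(), (r[m].min() if m.any() else None)); 
    if n=='t' and m.any(): i=np.argmin(np.where(m,r,9)); print(A.reshape(-1,3)[i],X.reshape(-1,3)[i])
    m2=ok&(A[...,1]<.36)&(A[...,2]>.05)&(A[...,2]<.12)&(r<.15); print(n,'box',m2.sum(), r[m2].min() if m2.any() else None)
```

```text
near finger 0
w box 3155 0.0873595550985442
t 621 0.03188648378438919
[0.43235487 0.37816233 0.10290116] [-0.03127718 -0.10294114 -0.00620369]
t box 619 0.08846143942845408
```

Run:
```python
from h import *
go(.4428,.4085,.0205,np.deg2rad(63))
```

```text
t 23.38 dp [ 0.13  8.49 -0.03] n 1.4 rot [ 0.001 -0.084  0.001] j6 -0.47 pos [0.4417 0.4075 0.1054] w 0.502 F [ 0.3  0.1 -0. ]
```

Call:
carry_out --series '[{"dp": [0.13, 4, 0], "delta_rot": [0, -0.08, 0], "gripper": 0.5}, {"dp": [0.13, 7, 0], "delta_rot": [0, -0.08, 0], "gripper": 0.5}, {"dp": [0.13, 8.3, 0], "delta_rot": [0, -0.08, 0], "gripper": 0.5}, {"dp": [0.13, 8.3, 0], "delta_rot": [0, -0.08, 0], "gripper": 0.5}, {"dp": [0.13, 8.3, 0], "delta_rot": [0, -0.08, 0], "gripper": 0.5}]'

```text
time_s: 24.0
tool_pos: [0.4426, 0.4088, 0.0229]
tool_rot: [0.604, -0.604, -0.369, 0.367]
force: [-0.4, -0.5, 0.0]
width: 0.503
```

Call:
carry_out --series '[{"dp": [0, 0.15, 0], "delta_rot": [0, 0, 0], "gripper": 0.5}, {"dp": [0, 0.15, 0], "delta_rot": [0, 0, 0], "gripper": 1}, {"dp": [0, 0.15, 0], "delta_rot": [0, 0, 0], "gripper": 1}, {"dp": [0, 0.15, 0], "delta_rot": [0, 0, 0], "gripper": 1}, {"dp": [0, 0.15, 0], "delta_rot": [0, 0, 0], "gripper": 1}, {"dp": [0, 0.15, 0], "delta_rot": [0, 0, 0], "gripper": 1}, {"dp": [0, 0.15, 0], "delta_rot": [0, 0, 0], "gripper": 1}]'

```text
time_s: 24.88
tool_pos: [0.442, 0.4085, 0.0201]
tool_rot: [0.604, -0.604, -0.369, 0.368]
force: [-0.6, -0.3, 5.8]
width: 0.066
```

Run:
```python
from h import *
# target: bin centre .4262,-.195 ; +20 mm bin x ; TCP 1 mm toward +y of origin
go(.4262+.01996+.0001,-.195-.0013+.001,.16,np.deg2rad(-3.7))
R=T();print(R[:,0].round(3),R[:,2].round(3))
```

```text
t 24.88 dp [-53.5  -14.01 -27.98] n 9.9 rot [-0.     1.161  0.   ] j6 -0.55 pos [0.442  0.4085 0.0201] w 0.066 F [-0.6 -0.3  5.8]
[0.457 0.889 0.   ] [-0.889  0.457 -0.   ]
```

Call:
carry_out --series '[{"dp": [0, -3, 0], "delta_rot": [0, 0, 0], "gripper": 1}, {"dp": [0, -8, 0], "delta_rot": [0, 0, 0], "gripper": 1}, {"dp": [-4, -12, 2], "delta_rot": [0, 0, 0], "gripper": 1}, {"dp": [-8.5, -14, 3.7], "delta_rot": [0, 0, 0], "gripper": 1}, {"dp": [-13.5, -14, 1], "delta_rot": [0, 0.1, 0], "gripper": 1}, {"dp": [-18.8, -14, -1.5], "delta_rot": [0, 0.2, 0], "gripper": 1}, {"dp": [-24, -14, -4.2], "delta_rot": [0, 0.3, 0], "gripper": 1}, {"dp": [-29.4, -14, -7], "delta_rot": [0, 0.45, 0], "gripper": 1}, {"dp": [-34.8, -14, -9.8], "delta_rot": [0, 0.6, 0], "gripper": 1}, {"dp": [-40.2, -14, -12.5], "delta_rot": [0, 0.8, 0], "gripper": 1}, {"dp": [-45.7, -14, -15.3], "delta_rot": [0, 0.98, 0], "gripper": 1}, {"dp": [-51.2, -14, -18.2], "delta_rot": [0, 1.161, 0], "gripper": 1}]'

```text
time_s: 26.38
tool_pos: [0.3693, -0.1322, 0.1598]
tool_rot: [-0.707, 0.707, -0.025, 0.025]
force: [1.3, 1.4, 0.1]
width: 0.065
```

Run:
```python
from h import *
go(.4463,-.1953,.08,np.deg2rad(-3.7))
```

```text
t 26.38 dp [ 8.13  7.98 -5.74] n 2.0 rot [-0.    -0.007  0.   ] j6 -0.58 pos [ 0.3693 -0.1322  0.1598] w 0.065 F [1.3 1.4 0.1]
```

Call:
carry_out --series '[{"dp": [4, 0, -3], "delta_rot": [0, 0, 0], "gripper": 1}, {"dp": [8.1, 1, -5.7], "delta_rot": [0, 0, 0], "gripper": 1}, {"dp": [8.1, 4, -5.7], "delta_rot": [0, 0, 0], "gripper": 1}, {"dp": [8.1, 7, -5.7], "delta_rot": [0, 0, 0], "gripper": 1}, {"dp": [8.1, 7, -5.7], "delta_rot": [0, 0, 0], "gripper": 1}, {"dp": [8.1, 7, -5.7], "delta_rot": [0, 0, 0], "gripper": 1}]'

```text
time_s: 27.12
tool_pos: [0.4472, -0.1925, 0.0907]
tool_rot: [-0.707, 0.707, -0.023, 0.023]
force: [-0.1, -0.4, -0.5]
width: 0.067
```

Run:
```python
from h import *
p,d,P=cam('wrist'); save('w11.png',p,1)
go(.4463,-.1953,.0285,np.deg2rad(-3.7))
```

```text
t 27.18 dp [-0.1   6.25 -0.27] n 1.0 rot [ 0.001 -0.     0.002] j6 -0.59 pos [ 0.4474 -0.1926  0.091 ] w 0.07 F [0.2 0.3 0.9]
```

View pics/w11.png

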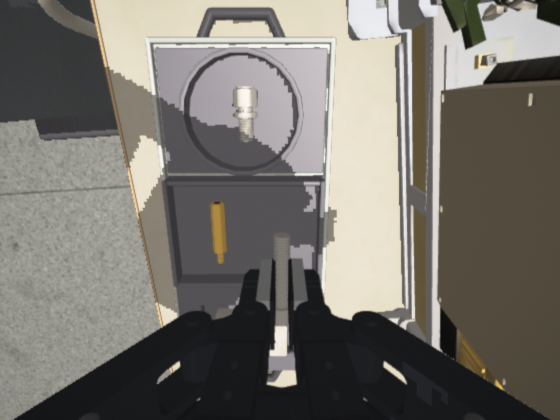

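The screw is held straight along the bin. The spacer at (219,232) and adapter at (245,112) lie flat, well clear of the spot. Lower and release.

Call:
carry_out --series '[{"dp": [-0.1, 3, -0.27], "delta_rot": [0, 0, 0], "gripper": 1}, {"dp": [-0.1, 5, -0.27], "delta_rot": [0, 0, 0], "gripper": 1}, {"dp": [-0.1, 6.25, -0.27], "delta_rot": [0, 0, 0], "gripper": 1}, {"dp": [-0.1, 6.25, -0.27], "delta_rot": [0, 0, 0], "gripper": 1}, {"dp": [-0.1, 6.25, -0.27], "delta_rot": [0, 0, 0], "gripper": 1}, {"dp": [-0.1, 6.25, -0.27], "delta_rot": [0, 0, 0], "gripper": 0.76}, {"dp": [-0.1, 6.25, -0.27], "delta_rot": [0, 0, 0], "gripper": 0.76}, {"dp": [-0.1, 6.25, -0.27], "delta_rot": [0, 0, 0], "gripper": 0.76}, {"dp": [-0.1, 3, -0.27], "delta_rot": [0, 0, 0], "gripper": 0.76}, {"dp": [-0.1, -2, -0.27], "delta_rot": [0, 0, 0], "gripper": 0.76}, {"dp": [-0.1, -7, -0.27], "delta_rot": [0, 0, 0], "gripper": 0.76}, {"dp": [-0.1, -12, -0.27], "delta_rot": [0, 0, 0], "gripper": 0.76}]'

```text
time_s: 28.68
tool_pos: [0.4454, -0.1947, 0.2116]
tool_rot: [-0.707, 0.707, -0.023, 0.023]
force: [-0.2, -0.4, -0.2]
width: 0.241
```

Call:
carry_out --series '[{"dp": [-2, 0, -2], "delta_rot": [0, 0, 0], "gripper": 0.5}, {"dp": [-4, 0, -4], "delta_rot": [0, 0, 0], "gripper": 0.5}, {"dp": [-4, 0, -4], "delta_rot": [0, 0, 0], "gripper": 0.5}, {"dp": [-4, 0, -4], "delta_rot": [0, 0, 0], "gripper": 0.5}]'

```text
time_s: 29.18
tool_pos: [0.4035, -0.232, 0.2098]
tool_rot: [0.707, -0.707, 0.023, -0.023]
force: [0.8, 0.7, -0.2]
width: 0.501
```

Run:
```python
from h import *
p,d,P=cam('wrist'); save('w12.png',p,1.4)
u=np.array([np.cos(-.066),np.sin(-.066)]);v=np.array([-u[1],u[0]])
def inbin(c): e=np.array(c)/1000-[.4262,-.195]; return (e@u*1000).round(1),(e@v*1000).round(1)
# parts on plain-bin floor (floor reads ~.0085)
B=(P[...,:2]-[.4262,-.195]); bx=B@u; by=B@v
for nm,cx,cy,hx,hy,z0 in (('plain',0,0,.040,.030,.0115),('round',0,.074,.028,.028,.0115),('pocket',0,-.074,.04,.03,.020)):
    m=((abs(bx-cx)<hx)&(abs(by-cy)<hy)&(P[...,2]>z0)&(P[...,2]<.06)).astype(np.uint8)
    n,l,st,ce=cv2.connectedComponentsWithStats(m)
    for i in range(1,n):
        if st[i,4]>80:
            q=P[l==i]; r=cv2.minAreaRect((q[:,:2]*1000).astype(np.float32)); print(nm,ce[i].round(),np.round(r[0],1),np.round(r[1],1),inbin(r[0]),'z',np.percentile(q[:,2],[5,50,98]).round(4))
t,_,Q=cam('top')
for x,y in ((.5297,-.444),(.499,.488)):
    m=(abs(Q[...,0]-x)<.03)&(abs(Q[...,1]-y)<.03)&(Q[...,2]>.005)&(Q[...,2]<.03); print('lookalike',x,y,Q[m].mean(0).round(3),m.sum())
```

```text
plain [324. 144.] [ 446.4 -195.5] [42.3 11.3] (np.float64(20.2), np.float64(0.8)) z [0.0141 0.0168 0.0213]
plain [282. 141.] [ 407.  -194.8] [42.   8.7] (np.float64(-19.2), np.float64(-1.1)) z [0.0125 0.0156 0.0178]
round [277.  26.] [409.4 -95.6] [15.2  4. ] (np.float64(-23.3), np.float64(98.1)) z [0.0133 0.0206 0.0225]
round [331.  28.] [ 454.8 -100.9] [ 4.7 21.2] (np.float64(22.4), np.float64(95.8)) z [0.0121 0.0205 0.0226]
round [305.  55.] [ 432.2 -121.4] [30.3 12.4] (np.float64(1.1), np.float64(73.8)) z [0.015  0.0185 0.0213]
round [329.  84.] [ 452.4 -144.4] [20.3  4.5] (np.float64(22.8), np.float64(52.2)) z [0.0142 0.0209 0.0224]
pocket [302. 219.] [ 422.3 -268.1] [25.3 49.3] (np.float64(0.9), np.float64(-73.2)) z [0.0245 0.0283 0.0298]
lookalike 0.5297 -0.444 [ 0.528 -0.443  0.009] 36
lookalike 0.499 0.488 [0.503 0.487 0.007] 21
```

View pics/w12.png

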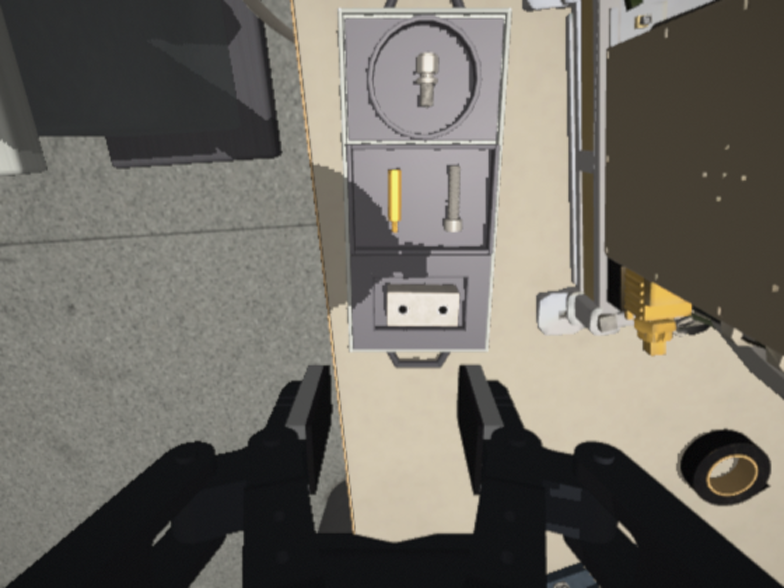

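All four parts are in place: adapter (427,78), spacer (394,200), screw (454,197), block in the pocket (423,307). The gripper is free of them, so I'm handing in.

```bash
python3 -c "
from bench import *
print(job_done())"
```

```text
the job is handed in; nothing more can be done
None
```

The mounting kit is made up and handed in at about 29 s of robot time; `job_done()` gives no verdict, so what follows is from my own last measurements.

| Part | Where it lies | Measured offset from bin centre (x, y) |
|---|---|---|
| Drilled block | In the pocket; top at about 28 mm, so on the pocket floor | about 1 mm, 1 mm |
| Large adapter | Flat in the round bin | about 1 mm from its axis |
| Long screw | Flat on the plain bin floor | +20 mm, +1 mm |
| Hex spacer | Flat on the plain bin floor, about 39 mm from the screw | −19 mm, −1 mm |

- **Look-alikes:** the short screw and small adapter read within about 4 mm of where I first measured them, which is the top camera's accuracy.
- **Robot:** the gripper was open, about 20 cm above the bench and touching nothing.
- **Failures and disagreements:** my first move call was refused because a key was missing, and nothing moved. In the top camera's first picture the networks confused the short screw and the large adapter, and they missed the small adapter. I told these apart by eye in the wrist pictures.
- **Contact forces:** the wrist read about 6 N upward while closing on the block and on the screw. It was gone on lifting, and both were held firmly.

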